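# Offer up the gearbox cover

### The job

Help me close up the small gearbox on the bench: first press both locating pins in its rim down until they are fully home. Then pick up the cover plate by its rib, carry it over the wooden tool tote without hitting it, and hold it level about a centimetre above the tops of the pins, its two holes over the two pins, without ever touching the gearbox with it, so that I can slip the gasket in underneath. Finish still holding it steady there, do not put it down or let go, and leave the other things on the bench where they are.

Things in the scene. Friction and masses are not known exactly. Their poses are not given: they have to be found in the camera images.
- gearbox: Open-topped aluminium gearbox fixed to the bench, 170 (its x) x 100 (its y) x 60 mm high, gears inside below the rim, a short shaft stub on its +x end. Origin at the centre of its underside; z up; the rim is 60 mm above the bench. It may be left or right of the tote.
- pin_a_top (a point): Centre of the top of one steel locating pin, 14 mm diameter, standing up from the middle of the rim at the gearbox's -x end, 68 mm from its centre.
- pin_b_top (a point): The same for the other pin, at the gearbox's +x end, 68 mm from its centre.
- pin_a (a joint): How far pin a is pressed down, m: 0 = top 22 mm above the rim; 0.010 = fully home on its stop, top 12 mm above the rim (72 mm above the bench). A steady friction of about 8 N resists over the whole travel, then it stops dead; it stays where pushed. Starts 0 to 4 mm down.
- pin_b (a joint): The same for pin b.
- cover: Loose flat aluminium cover, about 0.4 kg, on the bench across the tote from the gearbox: 170 (its x) x 100 (y) x 8 mm, a 22 mm through-hole at the middle of each short end, and a lifting rib on top at its centre: 80 mm long along x, 15 mm wide along y, from the plate up to 42 mm above the underside. Origin: centre of its underside; z up. Fits either way round; balanced about its centre.
- cover_hole_a (a point): Centre of one hole at the level of the plate's underside, 68 mm from the cover's centre towards its -x.
- cover_hole_b (a point): The same for the other hole, towards the cover's +x.
- tote: Open plywood tool tote fixed between gearbox and cover, 300 (its x) x 90 (its y) x 110 mm high, tool handles sticking up to 145 mm above the bench. Origin at the centre of its underside.
- paint_tin: Closed steel paint tin, 100 mm diameter, 120 tall, loose, to be left alone. Origin on its underside.
- screw_jar: Glass jar, 70 mm diameter, 90 tall, loose, to be left alone. Origin on its underside.
- brush_pot: Open steel pot, 80 mm diameter, 90 tall, loose, to be left alone. Origin on its underside.
- hammer: Hammer lying flat, loose, to be left alone. Origin on its underside.
- screwdriver: Screwdriver lying flat, loose, to be left alone. Origin on its underside.
- wrench: Wrench lying flat, loose, to be left alone. Origin on its underside.
- tape_roll: Roll of tape lying flat, 100 mm outer diameter, 25 tall, loose, to be left alone. Origin on its underside.
Mind the look-alikes: they are no part of the job. Leave any pink look-alike of the gearbox alone. What is shaped like the cover but blue is not meant.

How it is judged:
On the way, in this order (a step that is already met when the one before it is completed fails the run):
1. both pins pressed fully home, while the cover still lies on the bench (value of joint each of pin_a, pin_b above 0.0085 m and height (world z) of cover below 0.01 m), for 0.2 s.
2. the cover passes over the tote (height (world z) of cover above 0.145 m and y of cover in the frame of tote between -0.06 and 0.06 m and x of cover in the frame of tote between -0.18 and 0.18 m), for 0.04 s.
At the end, for the whole second after the job is handed in: Both pins pressed at least 8.5 of 10 mm; the gripper holds the cover still (under 20 mm/s) and level (0.1 rad), its underside 74.5 to 92 mm above the bench (2.5 to 20 mm above the pins) at both holes, each hole centre within 6 mm horizontally of a pin's axis, not touching the gearbox (value of joint each of pin_a, pin_b above 0.0085 m and ((horizontal distance between cover_hole_a and pin_a_top below 0.006 m and horizontal distance between cover_hole_b and pin_b_top below 0.006 m) or (horizontal distance between cover_hole_a and pin_b_top below 0.006 m and horizontal distance between cover_hole_b and pin_a_top below 0.006 m)) and z of cover_hole_a in the frame of gearbox between 0.0745 and 0.092 m and z of cover_hole_b in the frame of gearbox between 0.0745 and 0.092 m and angle between cover's own z axis and vertical below 0.1 rad and contact force between cover and the fingers above 1 N and contact force between cover and gearbox below 0.1 N and linear speed of cover below 0.02 m/s); the arm keeps its last pose, push and grip.
It fails at once if the cover touches the gearbox or its pins (contact force between cover and gearbox above 1 N).
It fails at once if the cover hits the tote (contact force between cover and tote above 2 N).
It fails at once if another thing on the bench is shifted more than 40 mm or knocked over (distance of any of paint_tin, screw_jar, brush_pot, hammer, screwdriver, wrench, tape_roll from where it was at the start of the episode above 0.04 m or angle between any of paint_tin, screw_jar, brush_pot's own z axis and vertical above 0.5 rad).
It also fails if it takes over 64 s, if anything falls off the work surface, if the arm or the gripper's body presses on something with over 40 N, if the wrist force passes 120 N, or if a joint passes its speed limit or range.

### The arm

A 6-joint arm with a two-finger parallel gripper is mounted at the origin on the work surface. World frame = base frame: x ahead of the robot, y to its left, z up, the work surface at z = 0. Lengths are in m, angles in rad, forces in N, time in s.
With the tool pointing down it reaches from about 0.425 to 0.95 m from the base axis. Payload 3.5 kg.
Tool frame: the origin (TCP) lies on the centre line of the jaws, within the pads' length; the fingertips stand 17 mm ahead of it and the grasp point (between the pads) lies 2 mm behind it; z points along the fingers, y is the direction in which the jaws open and shut (so a half turn about z gives the same grasp; the last joint's range is limited). The gripper opens to 85 mm and grips with 20 to 120 N. Pads are 22 mm wide; open, the fingers measure 114 mm over their backs; the gripper's body (76 mm by 85 mm) begins 54 mm behind the grasp point. The pads swing forward as they close: fully open they stand 13 mm farther back than shut.
Start: joints at [1.027, 0.286, 1.577, -0, 1.279, -0.15], TCP at [0.259, 0.623, 0.225] pointing down, gripper open.
Joint ranges: [-2.77, 2.77], [-0.9, 2.22], [0.21, 2.48], [-1.53, 4.67], [0.24, 2.81], [-2.84, 2.84]. Speed limits (rad/s): [2.79, 2.79, 3.14, 3.14, 3.14, 3.14].

### API

Orientations are given as [roll, pitch, yaw] about the fixed x, y, z axes, in that order (R = Rz(yaw) Ry(pitch) Rx(roll)).
In Python, from workcell import bot gives the robot as it stands.
- The arm moves only by the tool drive_tool, never from a script. Its argument "series" is one flat list of numbers, 7 for each row, row after row: the shift along the tool's x, y, z scaled (see below), then the turn, a rotation vector about the tool's x, y, z scaled (see below), then the closure, from -1 (fully open) to 1 (shut). In form: [x, y, z, ax, ay, az, hand, x, y, z, ax, ay, az, hand, ...]. A call has 1 to 20 rows; each row is the pose to reach, as a shift and turn from the pose commanded when the call began, along the tool's axes at that moment; what a row does not reach only later rows make up. The controller multiplies each number of a shift by 0.3 m and each number of a turn by 60 degrees. A row lasts 1/8 s, in which the tool goes at most 62.5 mm and 10.7 degrees, less where a joint would pass 70% of its speed; a pose out of reach is approached as far as the arm can. A call with a number of a shift or a turn outside -1 to 1 is refused whole. A call with a gripper value outside its range is refused whole. The fingers move at their own pace and stop on an object; "squeeze" is the grip in N (left out, the last holds). Time passes only in rows, so rows that repeat a pose let the fingers close. It gives the time, the measured TCP pose, the force and the opening at its end, in the units of the state.
- bot.state(): the state, without advancing time (a new reading comes with each control period).
- bot.snapshot(name): name is "side" or "top"; returns the picture (400x640x3 uint8, blue, green, red); there is no depth.
- bot.camera_info(name): a dict with "fovy" (degrees; the focal length in pixels is half the picture's height over the tangent of half this angle, whatever the lens; pixels are square), "cx", "cy" (the principal point, pixels), "R" (3x3) and "t" (3): a world point X has camera coordinates R X + t. Camera axes: x right, y down, z forward; pixel columns grow to the right and rows downward; lengths in m; the calibration is good to about 2 mm. A picture is of the moment at which its call begins. camera_info takes no time and is no camera call.
- bot.close_job(): hands the job in, once; it reports no verdict.
Trained networks look in the newest picture that a camera, given by its name, has taken for a name from the list of things; names that differ only in an ending like _2 or _b are one class to them, and where a whole thing is asked for, a point or a joint stands for the part that bears it (a point fixed in the world has none). Each returns a list of dicts, best first, with "p" (0 to 1); they miss things now and then, are a little off and sometimes report something else, mostly with a low value. They report only what shows in the picture. A call takes as long as a camera call. They do not tell look-alikes from the thing itself.
- bot.silhouettes(target, camera): "pixels" (400x640 bool, what is visible of it) and "rect" ([left, top, width, height] in pixels, round what is visible of it).
- bot.pinpoint(target, camera): "position" ([row, column] in pixels: a listed point, or the origin of a listed thing).
The state is a dict: "time": time; "joint_positions": joint angles; "dq": joint speeds; "joint_efforts": joint torques, N m; "tool_pos": TCP position; "tcp_rot": TCP orientation; "ft_force": force on the tool from outside, world axes, zero at the start; "torque": the same for the moment, N m; "gripper_width": finger opening in m.
Only numpy, scipy, OpenCV 4.12 (cv2) and the standard library are available. Lean on these libraries where they do the work, as an engineer would, in place of code of your own. Each camera call takes 0.05 s, during which the arm holds its last target. There are 200 camera calls.

## Working session

There is one attempt and no reset: what is moved stays moved. The work goes in short steps, Python scripts to look and compute and a tool call to move; the robot and the scene stay as the last step left them, time stands still between calls to the robot, and variables do not carry over. Pictures are saved under pics/ and viewed, about 8 in all and at most 12, crops included, and the job is handed in when it is done.

Besides the shell and the picture viewer there is one more tool, called after "Call:" by a JSON object that holds its "fn" and its "kwargs", one argument or row to a line. drive_tool: Moves the arm, as the interface text tells. Its arguments: {"type":"object","properties":{"series":{"type":"array"},"squeeze":{"type":"number"}},"required":["series"]}

```bash
mkdir -p pics; ls
cat > h.py <<'E'
import numpy as np, cv2
from workcell import bot
def cam(n):
    c=bot.camera_info(n); f=200/np.tan(np.radians(c['fovy'])/2)
    return f,c['cx'],c['cy'],np.array(c['R']),np.array(c['t'])
def ray(n,rc,z):
    f,cx,cy,R,t=cam(n); d=R.T@np.array([(rc[1]-cx)/f,(rc[0]-cy)/f,1]); o=-R.T@t
    return o+d*(z-o[2])/d[2]
def proj(n,X):
    f,cx,cy,R,t=cam(n); p=R@np.array(X)+t
    return np.array([cy+f*p[1]/p[2],cx+f*p[0]/p[2]])
E
python3 - <<'E'
from h import *
for n in('top','side'):
    cv2.imwrite(f'pics/{n}0.png',bot.snapshot(n)); c=bot.camera_info(n); print(n,c['fovy'],c['cx'],c['cy'],-np.array(c['R']).T@np.array(c['t']), c.get('dist'),list(c))
zs=dict(gearbox=0,pin_a_top=.08,cover=0,cover_hole_a=0,tote=0,hammer=0,paint_tin=0,screw_jar=0,brush_pot=0,screwdriver=0,wrench=0,tape_roll=0)
for k,z in zs.items():
    for n in ('top','side'):
        for d in bot.pinpoint(k,n): print(k,n,round(d['p'],2),np.round(d['position'],1),np.round(ray(n,d['position'],z)[:2],3))
print(bot.state())
E
```

```text
pics
top 55.90086132160484 316.00189872612685 197.15526776017168 [ 3.51970557e-01 -1.20193075e-03  1.31097561e+00] None ['fovy', 'cx', 'cy', 'R', 't']
side 53.85082061483992 327.8035159273722 201.08961573745853 [ 0.33367474 -1.03726268  1.01451273] None ['fovy', 'cx', 'cy', 'R', 't']
gearbox top 0.98 [205.5 248.8] [0.505 0.255]
gearbox top 0.89 [276.9 174.8] [0.259 0.504]
gearbox side 0.94 [177.3 313.8] [0.506 0.239]
gearbox side 0.69 [147. 252.] [0.259 0.498]
pin_a_top top 0.67 [131.6 380.8] [ 0.745 -0.2  ]
pin_a_top top 0.46 [297.3 163.6] [0.2   0.505]
pin_a_top side 0.63 [270.  328.8] [ 0.476 -0.31 ]
pin_a_top side 0.18 [255.2 408.1] [ 0.729 -0.29 ]
cover top 0.86 [151.3 430.7] [ 0.698 -0.389]
cover top 0.68 [212.5 389.7] [ 0.48  -0.238]
cover top 0.68 [125.9 266.8] [0.794 0.197]
cover top 0.48 [195.5 380.6] [ 0.539 -0.207]
cover top 0.3 [203.6 322.1] [ 0.511 -0.002]
cover side 0.63 [269.3 326.9] [ 0.482 -0.244]
cover side 0.56 [299.8 401.1] [ 0.686 -0.392]
cover_hole_a top 0.86 [190.4 383.7] [ 0.557 -0.219]
cover_hole_a top 0.83 [168.5 417.7] [ 0.636 -0.34 ]
cover_hole_a top 0.69
[... 1222 characters left out ...]
0.486]
{'time': 1.3, 'joint_positions': array([ 1.02697741e+00,  2.86306608e-01,  1.57670869e+00,  2.33317128e-05,
        1.27858663e+00, -1.49997656e-01]), 'dq': array([ 1.31980030e-04, -3.39128797e-03,  1.67497413e-05,  8.23895271e-04,
       -1.90467282e-03, -4.33179128e-04]), 'joint_efforts': array([-8.71286215e-05, -4.05949044e+01, -2.92931968e+01, -1.39702124e-04,
        4.99490488e-04, -1.87802371e-06]), 'tool_pos': array([0.25896967, 0.62333076, 0.22451574]), 'tcp_rot': array([-3.14158682e+00, -2.34786662e-05,  2.74776467e+00]), 'ft_force': array([ 0.74293583,  0.34747153, -0.44636273]), 'torque': array([ 0.00043348, -0.00935784, -0.01193164]), 'gripper_width': 0.08513598950295383}
```

View pics/top0.png

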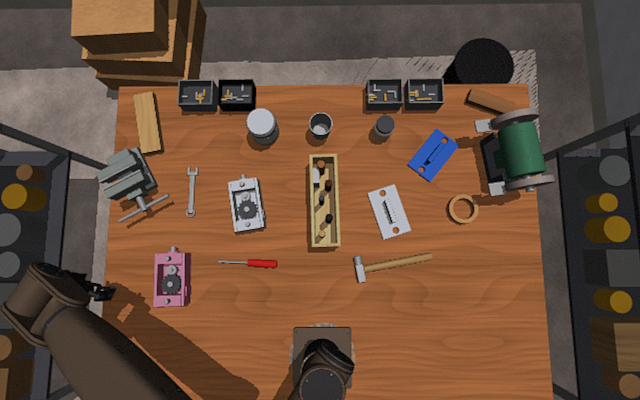

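View pics/side0.png

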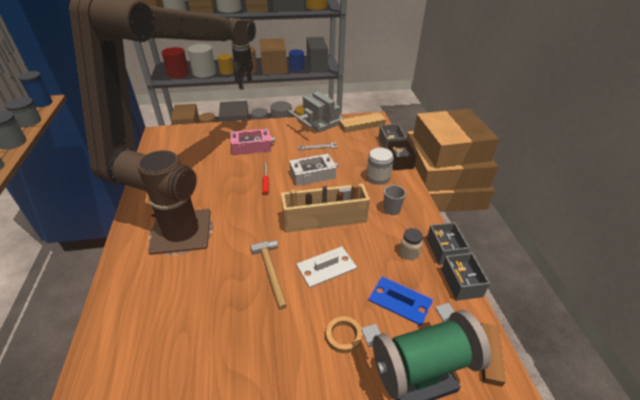

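The silver gearbox is at about (row 205, col 248) in the top view and the silver cover at (212, 389). The pink gearbox (280, 170) and the blue cover (153, 432) are the decoys. I'll zoom in on both real parts.

Run:
```python
from h import *
T=cv2.imread('pics/top0.png');S=cv2.imread('pics/side0.png')
def cr(I,r,c,h=40,w=40): return cv2.resize(I[r-h:r+h,c-w:c+w],(400,300*h//h),interpolation=cv2.INTER_CUBIC) if 0 else cv2.resize(I[r-h:r+h,c-w:c+w],(400,300),interpolation=cv2.INTER_CUBIC)
a=lambda I,r,c:cr(I,r,c,30,40)
cv2.imwrite('pics/z0.png',np.vstack([np.hstack([a(T,205,248),a(S,170,314)]),np.hstack([a(T,212,390),a(S,267,327)])]))
for k in('gearbox','cover'):
  for n in('top','side'):
    for d in bot.silhouettes(k,n):
      m=d['pixels'].astype(np.uint8); print(k,n,round(d['p'],2),d['rect'],m.sum(),end=' ')
      c=max(cv2.findContours(m,0,2)[0],key=cv2.contourArea); r=cv2.minAreaRect(c)
      print(np.round(cv2.boxPoints(r),1).tolist())
```

```text
gearbox top 0.89 [153.0, 249.9, 38.7, 54.6] 2056 [[153.0, 247.0], [191.0, 247.0], [191.0, 306.0], [153.0, 306.0]]
gearbox top 0.64 [228.9, 173.1, 39.2, 60.1] 1647 [[225.60000610351562, 177.89999389648438], [258.20001220703125, 172.5], [267.3999938964844, 227.60000610351562], [234.8000030517578, 233.0]]
gearbox side 0.83 [230.3, 129.9, 46.8, 24.0] 949 [[228.60000610351562, 131.3000030517578], [272.8999938964844, 127.30000305175781], [275.1000061035156, 151.39999389648438], [230.8000030517578, 155.39999389648438]]
gearbox side 0.6 [289.6, 156.8, 50.5, 28.1] 1145 [[287.70001220703125, 160.1999969482422], [334.1000061035156, 152.5], [338.5, 178.8000030517578], [292.1000061035156, 186.5]]
cover top 0.9 [370.1, 188.5, 41.3, 50.6] 1365 [[367.0, 193.3000030517578], [394.3999938964844, 183.5], [411.20001220703125, 230.1999969482422], [383.8999938964844, 240.10000610351562]]
cover top 0.84 [407.2, 128.2, 51.9, 52.7] 1347 [[406.20001220703125, 164.5], [436.79998779296875, 126.69999694824219], [459.70001220703125, 145.1999969482422], [429.1000061035156, 183.0]]
cover side 0.88 [299.2, 249.2, 58.2, 37.9] 1382 [[295.5, 263.20001220703125], [345.79998779296875, 243.10000610351562], [356.29998779296875, 269.29998779296875], [306.0, 289.3999938964844]]
cover side 0.83 [369.7, 279.9, 64.6, 47.6] 1605 [[367.29998779296875, 301.6000061035156], [379.6000061035156, 275.0], [432.79998779296875, 299.5], [420.6000061035156, 326.1000061035156]]
```

View pics/z0.png

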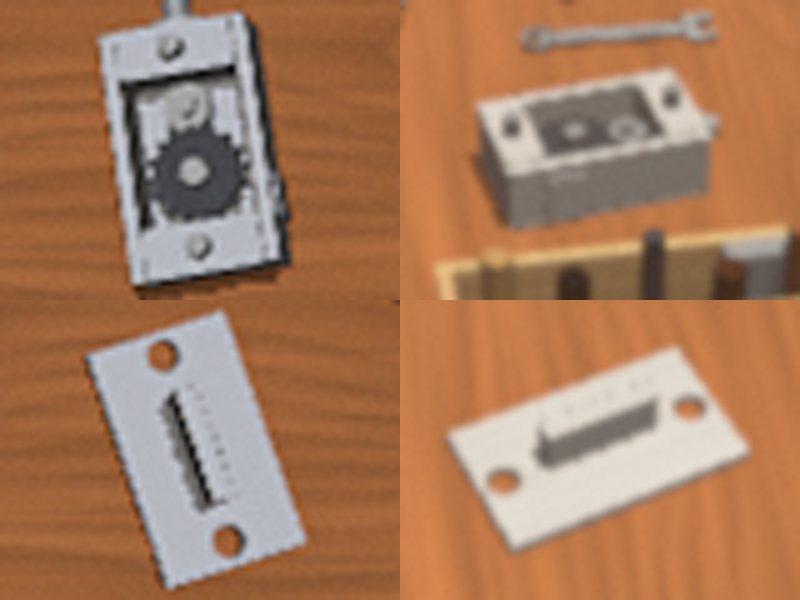

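Run:
```python
from h import *
from scipy.optimize import least_squares as L
# zoomed crop corners (col,row), order: far-left, far-right, near-right, near-left as seen from above (+x far, +y left)
g={'top':np.array([(98,38),(243,13),(291,262),(133,287)])/5+[208,175],'side':np.array([(272,68),(310,137),(110,172),(77,104)])/5+[274,140]}
c={'top':np.array([(87,57),(222,10),(307,243),(168,290)])/5+[350,182],'side':np.array([(278,46),(350,150),(114,248),(47,136)])/5+[287,237]}
M=np.array([(.085,.05),(.085,-.05),(-.085,-.05),(-.085,.05)])
for nm,P,z,x0 in(('gear',g,.06,(.505,.25,.1)),('cover',c,.008,(.48,-.238,.3))):
  for cams in(('top',),('side',),('top','side')):
    def f(p):
      C,S=np.cos(p[2]),np.sin(p[2]);W=M@np.array([[C,S],[-S,C]])+p[:2]
      return np.concatenate([proj(n,[*w,z])[::-1]-q+.5 for n in cams for w,q in zip(W,P[n])])
    r=L(f,x0); print(nm,cams,np.round(r.x,4),np.round(r.fun,1).tolist())
    u=np.array([np.cos(r.x[2]),np.sin(r.x[2])])*.068;print('  ends',r.x[:2]+u,r.x[:2]-u)
for rc in((184,242),(224,247.8)): print('pin top',ray('top',np.array(rc)-.5,.079))
for rc in((193.2,382.6),(230.2,395.8)): print('hole top',ray('top',np.array(rc)-.5,.004))
for rc in((258.5,345),(273,307.8)): print('hole side',ray('side',np.array(rc)-.5,.004))
```

```text
gear ('top',) [0.5019 0.2538 0.183 ] [0.1, 0.3, 0.3, -0.0, -1.2, -0.4, 0.8, 0.1]
  ends [0.56875604 0.26615385] [0.43502697 0.24140438]
gear ('side',) [0.5022 0.2554 0.1613] [0.0, -0.0, 0.4, -0.2, -0.3, 0.4, -0.1, -0.2]
  ends [0.5692761  0.26628392] [0.43504085 0.24444595]
gear ('top', 'side') [0.502  0.2541 0.1772] [0.2, 0.2, 0.3, -0.0, -1.4, -0.3, 0.5, 0.0, -0.2, 0.0, 0.4, -0.3, -0.0, 0.8, -0.2, 0.2]
  ends [0.56889921 0.26607471] [0.43502976 0.24209614]
cover ('top',) [ 0.4829 -0.2325  0.3197] [-0.1, -0.1, -0.0, 0.3, -0.1, 0.0, 0.2, -0.2]
  ends [ 0.54748002 -0.21116237] [ 0.41837165 -0.25390612]
cover ('side',) [ 0.4821 -0.2326  0.3168] [-0.4, 0.2, 0.2, 0.1, 0.1, -0.0, 0.2, -0.3]
  ends [ 0.54670268 -0.21138317] [ 0.41747085 -0.25375219]
cover ('top', 'side') [ 0.4825 -0.2325  0.3184] [-0.0, -0.0, 0.0, 0.5, -0.1, 0.2, 0.2, -0.1, -0.3, 0.2, 0.3, 0.0, 0.2, -0.0, 0.3, -0.2]
  ends [ 0.54706447 -0.21123869] [ 0.41789886 -0.25380916]
pin top [0.56923617 0.26580833 0.079     ]
pin top [0.43615155 0.2430611  0.079     ]
hole top [ 0.54865942 -0.2121347   0.004     ]
hole top [ 0.41955107 -0.25448181  0.004     ]
hole side [ 0.54725303 -0.20906449  0.004     ]
hole side [ 0.41753003 -0.25044389  0.004     ]
```

```bash
cat >> h.py <<'E'
from scipy.spatial.transform import Rotation as Ro
def go(x,y,z,yaw,p=None,e=None):
    s=bot.state(); p=s['tool_pos'] if p is None else p; R=Ro.from_euler('xyz',s['tcp_rot'] if e is None else e)
    d=R.inv().apply(np.array([x,y,z])-p)/.3
    w=(R.inv()*Ro.from_euler('xyz',[np.pi,0,yaw])).as_rotvec()/np.radians(60)
    return np.round(d,4).tolist(),np.round(w,4).tolist()
E
python3 - <<'E'
from h import *
print(go(.569,.266,.13,.17+np.pi))
E
```

```text
([-1.4114, -0.7034, 0.3151], [0.0, 0.0, -0.5384])
```

Call:
{"fn": "drive_tool", "kwargs": {
  "series": [-0.2,-0.1,0,0,0,-0.15,1,-0.4,-0.2,0,0,0,-0.3,1,-0.6,-0.3,0,0,0,-0.45,1,-0.8,-0.4,0,0,0,-0.538,1,-0.95,-0.47,0,0,0,-0.538,1,-0.95,-0.47,0,0,0,-0.538,1,-0.95,-0.47,0,0,0,-0.538,1],
  "squeeze": 40
}}

```text
time: 2.38
tool_pos: [0.4682, 0.3836, 0.2246]
tcp_rot: [3.141, -0.0, -2.973]
ft_force: [-0.5, 0.5, -0.0]
gripper_width: -0.0003
```

Run:
```python
from h import *
print(go(.569,.266,.13,.17+np.pi),bot.state())
```

```text
([-0.2658, -0.443, 0.3149], [0.0004, -0.0003, -0.0016]) {'time': 2.375, 'joint_positions': array([ 5.18755706e-01,  1.34651664e-01,  1.75427463e+00,  5.65136798e-04,
        1.25277694e+00, -1.22053874e+00]), 'dq': array([0.03838978, 0.00051331, 0.00262358, 0.00273984, 0.00029788,
       0.00162253]), 'joint_efforts': array([-1.10692944e+00, -3.43322396e+01, -2.91151536e+01, -5.77057432e-02,
       -1.26576735e-02, -1.33388586e-02]), 'tool_pos': array([0.46816429, 0.38362412, 0.22455094]), 'tcp_rot': array([ 3.14112643e+00, -2.88101040e-04, -2.97327120e+00]), 'ft_force': array([-0.5452724 ,  0.52093893, -0.0036157 ]), 'torque': array([-0.02235301,  0.01562425,  0.00421804]), 'gripper_width': -0.0003417289423251062}
```

Call:
{"fn": "drive_tool", "kwargs": {
  "series": [-0.09,-0.15,0.0,0,0,0,1,-0.18,-0.3,0.1,0,0,0,1,-0.266,-0.443,0.2,0,0,0,1,-0.266,-0.443,0.315,0,0,0,1,-0.266,-0.443,0.315,0,0,0,1,-0.266,-0.443,0.315,0,0,0,1]
}}

```text
time: 3.12
tool_pos: [0.569, 0.268, 0.1314]
tcp_rot: [3.141, 0.002, -2.97]
ft_force: [-0.5, -0.2, 0.3]
gripper_width: -0.0
```

Run:
```python
from h import *
s=bot.state();print(s['tool_pos'],s['ft_force'],s['tcp_rot'])
T=bot.snapshot('top');S=bot.snapshot('side')
cv2.imwrite('pics/z1.png',np.hstack([cv2.resize(I[r-30:r+30,c-40:c+40],(400,300),interpolation=2) for I,r,c in((T,195,248),(S,160,320))]))
```

```text
[0.56903527 0.26799884 0.13135281] [-0.51970324 -0.22672841  0.34566449] [ 3.14119707e+00  1.57278485e-03 -2.96972000e+00]
```

View pics/z1.png

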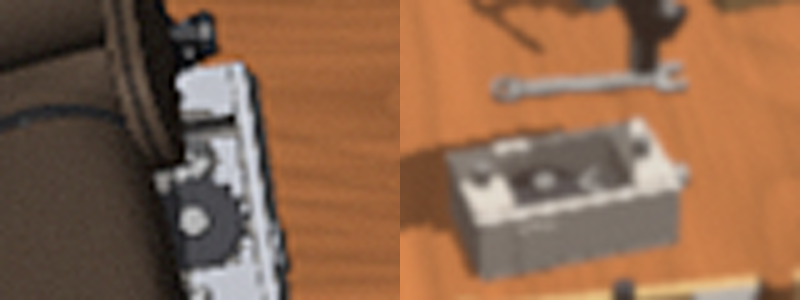

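The shut fingers hang above the far pin in the side view. I'll lower them step by step and check the force.

Call:
{"fn": "drive_tool", "kwargs": {
  "series": [0,0,0.03,0,0,0,1,0,0,0.06,0,0,0,1,0,0,0.085,0,0,0,1,0,0,0.085,0,0,0,1]
}}

```text
time: 3.72
tool_pos: [0.5683, 0.2659, 0.1031]
tcp_rot: [-3.141, -0.002, -2.972]
ft_force: [0.5, 0.2, -0.0]
gripper_width: -0.0003
```

Call:
{"fn": "drive_tool", "kwargs": {
  "series": [0,0,0.012,0,0,0,1,0,0,0.024,0,0,0,1,0,0,0.024,0,0,0,1]
}}

```text
time: 4.1
tool_pos: [0.5689, 0.2662, 0.097]
tcp_rot: [-3.142, -0.001, -2.972]
ft_force: [-0.3, 0.7, 0.9]
gripper_width: 0.0001
```

Call:
{"fn": "drive_tool", "kwargs": {
  "series": [0,0,0.01,0,0,0,1,0,0,0.02,0,0,0,1,0,0,0.02,0,0,0,1]
}}

```text
time: 4.47
tool_pos: [0.5688, 0.2662, 0.0909]
tcp_rot: [-3.142, -0.001, -2.972]
ft_force: [0.1, -0.2, -1.0]
gripper_width: -0.0002
```

Call:
{"fn": "drive_tool", "kwargs": {
  "series": [0,0,0.008,0,0,0,1,0,0,0.008,0,0,0,1]
}}

```text
time: 4.72
tool_pos: [0.569, 0.2662, 0.0887]
tcp_rot: [-3.142, -0.0, -2.972]
ft_force: [-0.3, -0.2, 0.9]
gripper_width: -0.0001
```

Call:
{"fn": "drive_tool", "kwargs": {
  "series": [0,0,0.006,0,0,0,1,0,0,0.006,0,0,0,1]
}}

```text
time: 4.97
tool_pos: [0.569, 0.2662, 0.0869]
tcp_rot: [-3.142, -0.0, -2.972]
ft_force: [0.0, -0.4, -0.1]
gripper_width: 0.0002
```

Run:
```python
from h import *
S=bot.snapshot('side');s=bot.state();print(s['tool_pos'],s['ft_force'])
for X in((.569,.266,.06),(.569,.266,.082),(.569,.266,.1)):print(proj('side',X))
cv2.imwrite('pics/z2.png',cv2.resize(S[125:185,275:355],(800,600),interpolation=2))
```

```text
[0.5690653  0.26620612 0.08702064] [ 0.1828305  -0.30622126 -0.93838109]
[160.48855041 327.86727207]
[156.09930575 327.97205288]
[152.44831777 328.0592099 ]
```

View pics/z2.png

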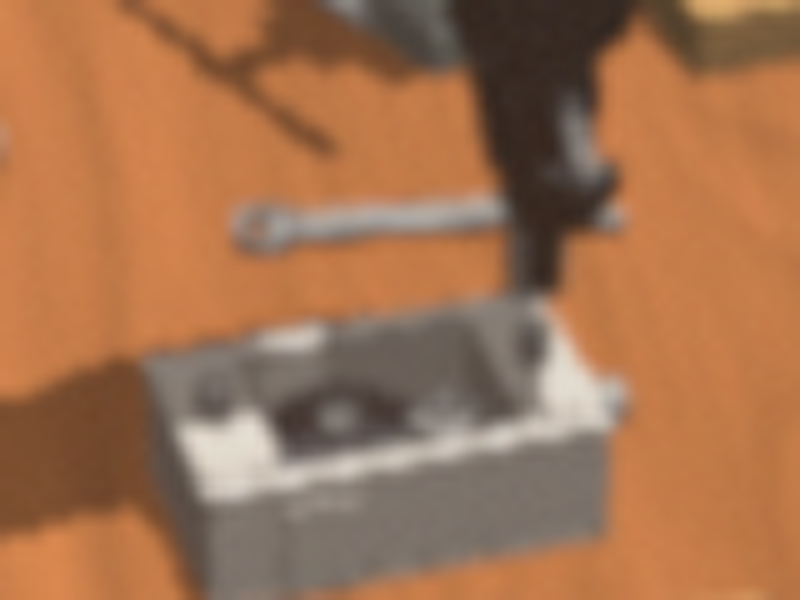

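Run:
```python
from h import *
for z in(.07,.075,.08,.09,.1): print(z,ray('side',(154.5,328.5),z))
print(bot.camera_info('side')['R'])
T=bot.snapshot('top');S=bot.snapshot('side')
cv2.imwrite('pics/z3.png',np.hstack([cv2.resize(T[140:260,160:300],(466,400),interpolation=2),cv2.resize(S[60:200,270:370],(286,400),interpolation=2)]))
print(proj('top',(.569,.266,.07)),proj('side',(.569,.266,.17)))
```

```text
0.07 [0.57608959 0.29379728 0.07      ]
0.075 [0.57480631 0.286751   0.075     ]
0.08 [0.57352303 0.27970473 0.08      ]
0.09 [0.57095647 0.26561217 0.09      ]
0.1 [0.56838991 0.25151961 0.1       ]
[[ 0.98631732 -0.16371776  0.01935566]
 [-0.09461877 -0.65831798 -0.74676953]
 [ 0.13500161  0.73472031 -0.66480119]]
[184.03509322 242.00830657] [137.71439177 328.41094072]
```

View pics/z3.png

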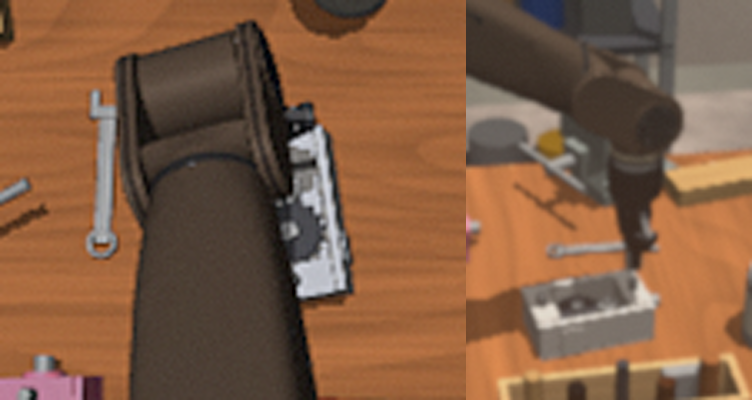

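Call:
{"fn": "drive_tool", "kwargs": {
  "series": [0,0,0.007,0,0,0,1,0,0,0.007,0,0,0,1]
}}

```text
time: 5.38
tool_pos: [0.5689, 0.2662, 0.0847]
tcp_rot: [-3.142, -0.001, -2.972]
ft_force: [-0.5, -0.7, -0.6]
gripper_width: 0.0004
```

Call:
{"fn": "drive_tool", "kwargs": {
  "series": [0,0,0.007,0,0,0,1,0,0,0.007,0,0,0,1]
}}

```text
time: 5.62
tool_pos: [0.569, 0.2662, 0.0826]
tcp_rot: [-3.142, -0.001, -2.972]
ft_force: [0.2, -0.3, 0.2]
gripper_width: -0.0001
```

Call:
{"fn": "drive_tool", "kwargs": {
  "series": [0,0,0.007,0,0,0,1,0,0,0.007,0,0,0,1]
}}

```text
time: 5.88
tool_pos: [0.569, 0.2662, 0.0805]
tcp_rot: [-3.142, -0.0, -2.972]
ft_force: [-0.3, -0.8, -0.4]
gripper_width: -0.0004
```

Call:
{"fn": "drive_tool", "kwargs": {
  "series": [0,0,0.006,0,0,0,1,0,0,0.006,0,0,0,1]
}}

```text
time: 6.12
tool_pos: [0.569, 0.2662, 0.0788]
tcp_rot: [-3.142, -0.0, -2.972]
ft_force: [-0.1, -0.6, 0.4]
gripper_width: -0.0002
```

Call:
{"fn": "drive_tool", "kwargs": {
  "series": [0,0,0.006,0,0,0,1,0,0,0.006,0,0,0,1]
}}

```text
time: 6.38
tool_pos: [0.569, 0.2662, 0.077]
tcp_rot: [-3.142, -0.0, -2.972]
ft_force: [-0.4, 1.0, 0.1]
gripper_width: -0.0001
```

Run:
```python
from h import *
S=bot.snapshot('side');s=bot.state();print(s['tool_pos'],s['ft_force'])
cv2.imwrite('pics/z4.png',cv2.resize(S[115:190,280:380],(800,600),interpolation=2))
for k in('pin_a_top',):
  for n in('side','top'):
    for d in bot.pinpoint(k,n): print(n,d)
```

```text
[0.56904969 0.26624261 0.07709699] [ 0.52835106 -0.9199807   0.153173  ]
top {'position': [296.8, 164.7], 'p': 0.43}
```

View pics/z4.png

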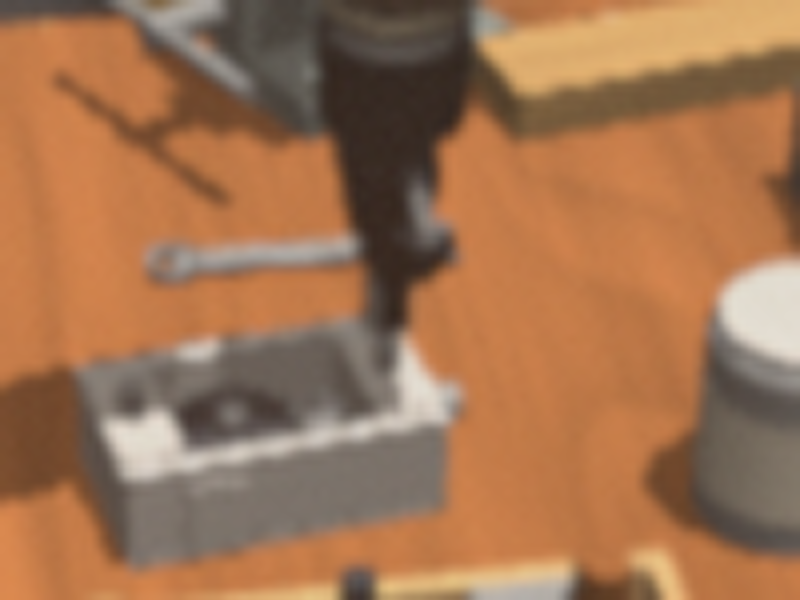

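The side view shows the fingertips just reaching the pin's top, so the tips sit higher relative to the TCP than expected. I'll keep going down in small steps.

Call:
{"fn": "drive_tool", "kwargs": {
  "series": [0,0,0.006,0,0,0,1,0,0,0.006,0,0,0,1]
}}

```text
time: 6.78
tool_pos: [0.569, 0.2662, 0.0752]
tcp_rot: [-3.142, -0.0, -2.972]
ft_force: [-0.6, 0.4, 0.1]
gripper_width: -0.0002
```

Call:
{"fn": "drive_tool", "kwargs": {
  "series": [0,0,0.006,0,0,0,1,0,0,0.006,0,0,0,1]
}}

```text
time: 7.02
tool_pos: [0.569, 0.2662, 0.0734]
tcp_rot: [-3.142, -0.0, -2.972]
ft_force: [0.8, -0.6, 0.3]
gripper_width: -0.0001
```

Call:
{"fn": "drive_tool", "kwargs": {
  "series": [0,0,0.006,0,0,0,1,0,0,0.006,0,0,0,1]
}}

```text
time: 7.28
tool_pos: [0.569, 0.2662, 0.0716]
tcp_rot: [-3.142, -0.0, -2.972]
ft_force: [0.4, -0.6, -1.3]
gripper_width: -0.0
```

Call:
{"fn": "drive_tool", "kwargs": {
  "series": [0,0,0.006,0,0,0,1,0,0,0.006,0,0,0,1]
}}

```text
time: 7.52
tool_pos: [0.5692, 0.2663, 0.0711]
tcp_rot: [-3.141, -0.0, -2.972]
ft_force: [-1.9, -1.5, 4.8]
gripper_width: 0.0001
```

Call:
{"fn": "drive_tool", "kwargs": {
  "series": [0,0,0.006,0,0,0,1,0,0,0.006,0,0,0,1]
}}

```text
time: 7.78
tool_pos: [0.5692, 0.2663, 0.0697]
tcp_rot: [-3.141, -0.0, -2.972]
ft_force: [-3.2, -0.5, 6.6]
gripper_width: -0.0001
```

Run:
```python
from h import *
S=bot.snapshot('side');T=bot.snapshot('top');s=bot.state();print(s)
cv2.imwrite('pics/z5.png',np.hstack([cv2.resize(S[140:180,295:345],(500,400),interpolation=2),cv2.resize(T[165:205,230:260],(300,400),interpolation=2)]))
```

```text
{'time': 7.875, 'joint_positions': array([ 2.76397933e-01,  3.51310325e-01,  1.79849374e+00, -1.61863635e-04,
        9.92101407e-01, -1.46412701e+00]), 'dq': array([-0.00113002,  0.0010174 ,  0.00164052, -0.00054875,  0.00189349,
       -0.0010706 ]), 'joint_efforts': array([-1.85471694e-01, -3.56083310e+01, -2.41605234e+01,  4.54755966e-02,
       -8.05106889e-01,  5.65605915e-04]), 'tool_pos': array([0.56921415, 0.26630711, 0.06963202]), 'tcp_rot': array([-3.14142464e+00, -2.96621057e-04, -2.97177551e+00]), 'ft_force': array([-1.98811438, -0.53589127,  6.45354223]), 'torque': array([-0.15661811,  0.52396369,  0.01134115]), 'gripper_width': 0.0003806384322620437}
```

View pics/z5.png

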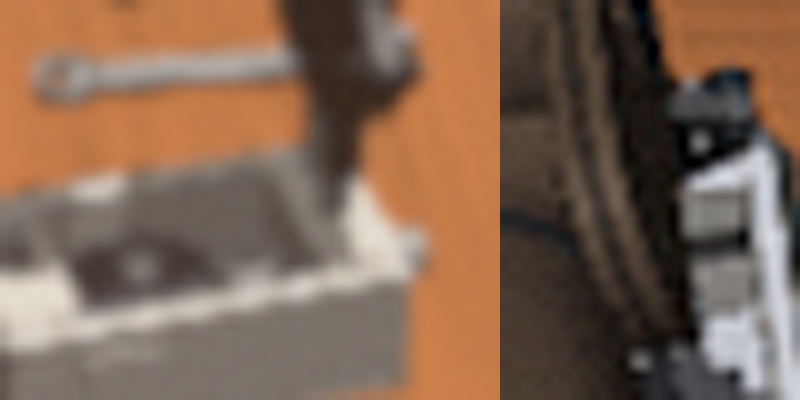

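Call:
{"fn": "drive_tool", "kwargs": {
  "series": [0,0,0.006,0,0,0,1,0,0,0.006,0,0,0,1]
}}

```text
time: 8.12
tool_pos: [0.5693, 0.2663, 0.0679]
tcp_rot: [-3.141, -0.0, -2.972]
ft_force: [-3.5, -1.1, 7.2]
gripper_width: 0.0
```

Call:
{"fn": "drive_tool", "kwargs": {
  "series": [0,0,0.006,0,0,0,1,0,0,0.006,0,0,0,1]
}}

```text
time: 8.38
tool_pos: [0.5693, 0.2663, 0.0661]
tcp_rot: [-3.141, -0.0, -2.972]
ft_force: [-3.1, -0.7, 6.2]
gripper_width: 0.0003
```

Call:
{"fn": "drive_tool", "kwargs": {
  "series": [0,0,0.006,0,0,0,1,0,0,0.006,0,0,0,1]
}}

```text
time: 8.62
tool_pos: [0.5693, 0.2663, 0.0652]
tcp_rot: [-3.141, -0.001, -2.972]
ft_force: [-4.6, -2.1, 10.3]
gripper_width: 0.0001
```

Call:
{"fn": "drive_tool", "kwargs": {
  "series": [0,0,0.008,0,0,0,1,0,0,0.008,0,0,0,1]
}}

```text
time: 8.88
tool_pos: [0.5694, 0.2664, 0.0651]
tcp_rot: [-3.141, -0.001, -2.971]
ft_force: [-10.0, -3.6, 18.6]
gripper_width: 0.0
```

Call:
{"fn": "drive_tool", "kwargs": {
  "series": [0,0,0.008,0,0,0,1,0,0,0.008,0,0,0,1]
}}

```text
time: 9.12
tool_pos: [0.5695, 0.2664, 0.0649]
tcp_rot: [-3.141, -0.002, -2.971]
ft_force: [-14.4, -4.2, 28.8]
gripper_width: 0.0001
```

Far pin: steady ~7 N over 6 mm of travel, then a hard stop at TCP z 0.065. Next is the near pin.

Call:
{"fn": "drive_tool", "kwargs": {
  "series": [0,0,-0.07,0,0,0,1,0,0,-0.13,0,0,0,1,0.15,0,-0.13,0,0,0,1,0.3,0,-0.13,0,0,0,1,0.452,0,-0.13,0,0,0,1,0.452,0,-0.13,0,0,0,1,0.452,0,-0.13,0,0,0,1]
}}

```text
time: 10.0
tool_pos: [0.4366, 0.2436, 0.0978]
tcp_rot: [3.141, 0.002, -2.972]
ft_force: [-0.1, -0.5, 0.3]
gripper_width: 0.0001
```

Run:
```python
from h import *
print(go(.4355,.2428,.08,.17+np.pi)); s=bot.state();print(s['tool_pos'],s['ft_force'])
S=bot.snapshot('side');T=bot.snapshot('top')
cv2.imwrite('pics/z6.png',np.hstack([cv2.resize(S[130:180,290:340],(500,500),interpolation=2),cv2.resize(T[165:215,230:260],(300,500),interpolation=2)]))
```

```text
([0.0041, -0.0022, 0.0593], [0.0002, 0.0022, -0.0004])
[0.43657328 0.24364587 0.09778498] [-0.10024629 -0.50633495  0.34751773]
```

View pics/z6.png

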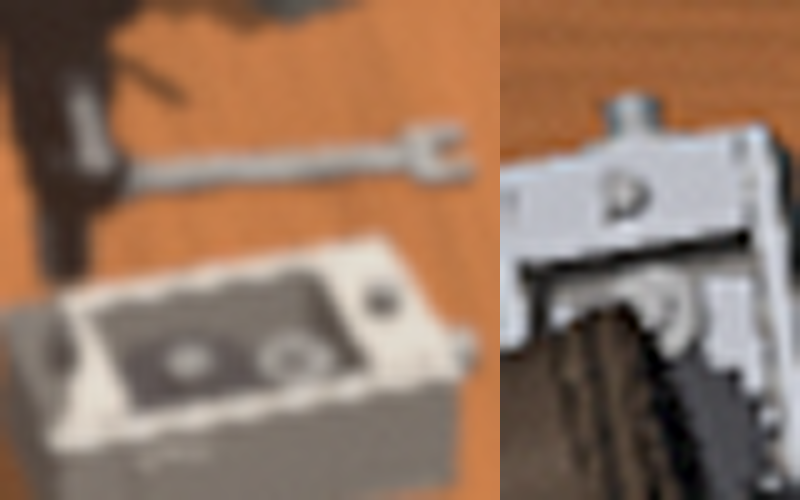

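Call:
{"fn": "drive_tool", "kwargs": {
  "series": [0.003,-0.002,0.03,0,0,0,1,0.003,-0.002,0.06,0,0,0,1,0.003,-0.002,0.06,0,0,0,1]
}}

```text
time: 10.48
tool_pos: [0.4338, 0.2422, 0.0774]
tcp_rot: [-3.141, -0.003, -2.972]
ft_force: [-0.8, 0.1, 0.4]
gripper_width: 0.0003
```

Call:
{"fn": "drive_tool", "kwargs": {
  "series": [0,0,0.01,0,0,0,1,0,0,0.02,0,0,0,1,0,0,0.02,0,0,0,1]
}}

```text
time: 10.85
tool_pos: [0.4345, 0.2426, 0.0728]
tcp_rot: [-3.142, -0.0, -2.972]
ft_force: [0.6, 0.5, 0.8]
gripper_width: -0.0004
```

Call:
{"fn": "drive_tool", "kwargs": {
  "series": [0,0,0.01,0,0,0,1,0,0,0.015,0,0,0,1,0,0,0.015,0,0,0,1]
}}

```text
time: 11.22
tool_pos: [0.435, 0.2428, 0.0697]
tcp_rot: [-3.142, 0.0, -2.972]
ft_force: [-2.5, -1.0, 6.3]
gripper_width: 0.0005
```

Call:
{"fn": "drive_tool", "kwargs": {
  "series": [0,0,0.01,0,0,0,1,0,0,0.015,0,0,0,1,0,0,0.015,0,0,0,1]
}}

```text
time: 11.6
tool_pos: [0.435, 0.2428, 0.0653]
tcp_rot: [-3.142, 0.0, -2.972]
ft_force: [-2.3, -0.7, 7.3]
gripper_width: 0.0004
```

Call:
{"fn": "drive_tool", "kwargs": {
  "series": [0,0,0.008,0,0,0,1,0,0,0.008,0,0,0,1]
}}

```text
time: 11.85
tool_pos: [0.4352, 0.2428, 0.065]
tcp_rot: [-3.141, -0.001, -2.971]
ft_force: [-8.0, -2.9, 19.7]
gripper_width: 0.0
```

Call:
{"fn": "drive_tool", "kwargs": {
  "series": [0,0,0.012,0,0,0,1,0,0,0.012,0,0,0,1,0,0,0.012,0,0,0,1]
}}

```text
time: 12.22
tool_pos: [0.4354, 0.2429, 0.0648]
tcp_rot: [-3.14, -0.003, -2.971]
ft_force: [-16.5, -6.6, 37.8]
gripper_width: -0.0001
```

Both pins now stop at the same height (TCP z 0.065). Next I'll lift and go over to the cover.

Call:
{"fn": "drive_tool", "kwargs": {
  "series": [0,0,-0.1,0,0,0,1,0,0,-0.3,0,0,0,1,0,0,-0.5,0,0,0,0,0,0,-0.63,0,0,0,-1,0.005,-0.2,-0.63,0,0,0,-1,0.01,-0.4,-0.63,0,0,0,-1,0.015,-0.6,-0.63,0,0,-0.07,-1,0.02,-0.82,-0.63,0,0,-0.142,-1,0.02,-0.82,-0.63,0,0,-0.142,-1,0.02,-0.82,-0.63,0,0,-0.142,-1]
}}

```text
time: 13.48
tool_pos: [0.4702, -0.0009, 0.2469]
tcp_rot: [3.141, -0.0, -2.825]
ft_force: [0.4, -0.2, 0.4]
gripper_width: 0.0855
```

Run:
```python
from h import *
print(bot.state()['tool_pos'],bot.state()['ft_force'],go(.4825,-.2325,.15,.318+np.pi))
```

```text
[ 0.47020057 -0.00090607  0.246889  ] [ 0.42111332 -0.23620061  0.38966253] ([0.2015, -0.7465, 0.3225], [0.0006, -0.0, -0.0012])
```

Call:
{"fn": "drive_tool", "kwargs": {
  "series": [0.05,-0.19,0,0,0,0,-1,0.1,-0.38,0,0,0,0,-1,0.15,-0.56,0,0,0,0,-1,0.2,-0.746,0.1,0,0,0,-1,0.2,-0.746,0.3,0,0,0,-1,0.2,-0.746,0.49,0,0,0,-1,0.2,-0.746,0.49,0,0,0,-1,0.2,-0.746,0.49,0,0,0,-1]
}}

```text
time: 14.48
tool_pos: [0.4851, -0.2318, 0.1022]
tcp_rot: [-3.139, 0.002, -2.821]
ft_force: [-0.5, -0.4, 1.1]
gripper_width: 0.0854
```

Run:
```python
from h import *
print(bot.state()['tool_pos'],bot.state()['ft_force'],go(.4825,-.2325,.06,.318+np.pi))
S=bot.snapshot('side');T=bot.snapshot('top')
cv2.imwrite('pics/z7.png',np.hstack([cv2.resize(S[220:300,290:370],(400,400),interpolation=2),cv2.resize(T[170:250,350:430],(400,400),interpolation=2)]))
for z in(.0,.02,.042,.07,.1):print(z,proj('side',(.4825,-.2325,z)))
```

```text
[ 0.48505303 -0.23184886  0.10221105] [-0.54907649 -0.4341765   1.08414336] ([0.009, 0.001, 0.1407], [-0.0023, 0.0018, 0.0021])
0.0 [266.54742076 326.39425751]
0.02 [262.60952079 326.49932712]
0.042 [258.18167975 326.61746915]
0.07 [252.39509171 326.77186478]
0.1 [245.99911909 326.94251979]
```

View pics/z7.png

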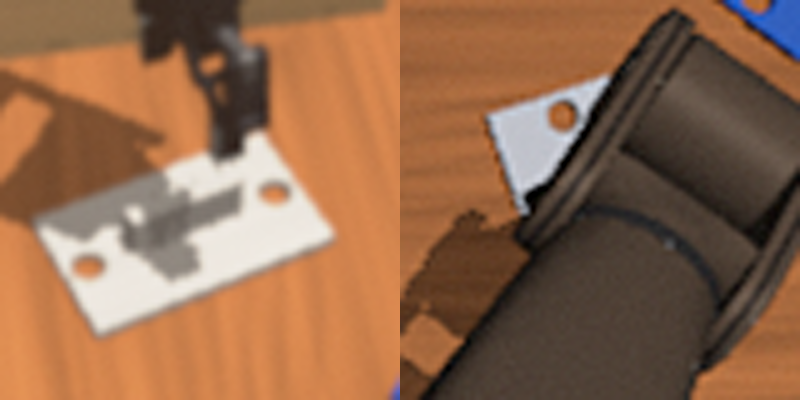

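Run:
```python
from h import *
for z in(.08,.1,.12,.14):print(z,proj('side',(.4995,-.276,z)),proj('side',(.47,-.189,z)))
```

```text
0.08 [260.34694757 334.62413294] [240.54631138 320.78656437]
0.1 [256.06551203 334.82849855] [236.25955535 320.83389372]
0.12 [251.68729431 335.03748386] [231.88059483 320.8822411 ]
0.14 [247.20897524 335.25124731] [227.40642262 320.93163969]
```

Both fingertips project to z≈0.12 at TCP z 0.102. That matches the press contact, so shut tips sit about 7 mm above the reported TCP. I'll descend with force checks.

Call:
{"fn": "drive_tool", "kwargs": {
  "series": [0,0,0.06,0,0,0,-1,0,0,0.12,0,0,0,-1,0,0,0.18,0,0,0,-1,0,0,0.22,0,0,0,-1,0,0,0.22,0,0,0,-1,0,0,0.22,0,0,0,-1]
}}

```text
time: 15.32
tool_pos: [0.4837, -0.2325, 0.0343]
tcp_rot: [-3.141, 0.0, -2.823]
ft_force: [-0.4, 0.2, 0.1]
gripper_width: 0.0856
```

Run:
```python
from h import *
print(bot.state()['tool_pos'],bot.state()['ft_force'],go(.4825,-.2325,.006,.318+np.pi))
```

```text
[ 0.483669   -0.23245689  0.03426719] [-0.39484069  0.18287869  0.08809938] ([0.0038, 0.0011, 0.0942], [-0.0004, 0.0003, 0.0002])
```

Call:
{"fn": "drive_tool", "kwargs": {
  "series": [0.003,0,0.02,0,0,0,-1,0.003,0,0.04,0,0,0,-1,0.003,0,0.04,0,0,0,-1]
}}

```text
time: 15.7
tool_pos: [0.482, -0.2322, 0.0214]
tcp_rot: [3.141, -0.001, -2.823]
ft_force: [-0.8, -0.2, -0.1]
gripper_width: 0.0855
```

Call:
{"fn": "drive_tool", "kwargs": {
  "series": [0,0,0.015,0,0,0,-1,0,0,0.03,0,0,0,-1,0,0,0.03,0,0,0,-1]
}}

```text
time: 16.08
tool_pos: [0.4822, -0.2322, 0.0125]
tcp_rot: [3.141, -0.001, -2.823]
ft_force: [0.6, -0.5, -0.5]
gripper_width: 0.0852
```

Call:
{"fn": "drive_tool", "kwargs": {
  "series": [0,0,0.01,0,0,0,-1,0,0,0.023,0,0,0,-1,0,0,0.023,0,0,0,-1]
}}

```text
time: 16.45
tool_pos: [0.4822, -0.2323, 0.0057]
tcp_rot: [3.141, -0.001, -2.823]
ft_force: [-0.2, -0.6, -0.7]
gripper_width: 0.0856
```

No contact, as predicted. Now closing.

Call:
{"fn": "drive_tool", "kwargs": {
  "series": [0,0,0,0,0,0,0,0,0,0,0,0,0,0.4,0,0,0,0,0,0,1,0,0,0,0,0,0,1,0,0,0,0,0,0,1,0,0,0,0,0,0,1],
  "squeeze": 70
}}

```text
time: 17.2
tool_pos: [0.4827, -0.2327, 0.0064]
tcp_rot: [-3.141, 0.0, -2.823]
ft_force: [-0.5, 0.3, 1.7]
gripper_width: 0.0138
```

Call:
{"fn": "drive_tool", "kwargs": {
  "series": [0,0,-0.03,0,0,0,1,0,0,-0.08,0,0,0,1,0,0,-0.2,0,0,0,1,0,0,-0.35,0,0,0,1,0,0,-0.5,0,0,0,1,0,0,-0.65,0,0,0,1,0,0,-0.7,0,0,0,1,0,0,-0.7,0,0,0,1,0,0,-0.7,0,0,0,1]
}}

```text
time: 18.32
tool_pos: [0.4812, -0.2316, 0.2133]
tcp_rot: [3.138, -0.003, -2.823]
ft_force: [-0.2, 0.5, -4.4]
gripper_width: 0.0137
```

Run:
```python
from h import *
s=bot.state();print(s['tool_pos'],s['ft_force'],s['gripper_width'],go(.49,0,.216,.17+np.pi))
S=bot.snapshot('side');T=bot.snapshot('top')
cv2.imwrite('pics/z8.png',np.hstack([cv2.resize(S[150:270,270:390],(400,400),interpolation=2),cv2.resize(T[150:270,330:450],(400,400),interpolation=2)]))
```

```text
[ 0.48122927 -0.23156785  0.21333538] [-0.20235723  0.5306616  -4.39339502] 0.01373319934996809 ([-0.2693, 0.724, -0.0067], [0.0036, -0.003, 0.1416])
```

View pics/z8.png

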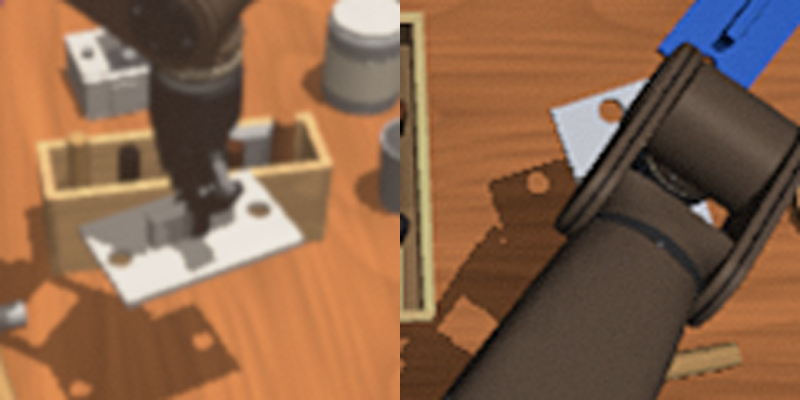

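The cover is held (4.4 N) and roughly level at an underside height of about 0.207. Carrying it over the tote now.

Call:
{"fn": "drive_tool", "kwargs": {
  "series": [-0.03,0.08,0,0,0,0,1,-0.08,0.2,0,0,0,0,1,-0.13,0.34,0,0,0,0.03,1,-0.18,0.48,0,0,0,0.07,1,-0.23,0.62,0,0,0,0.11,1,-0.26,0.7,0,0,0,0.142,1,-0.269,0.724,0,0,0,0.142,1,-0.269,0.724,0,0,0,0.142,1]
}}

```text
time: 19.42
tool_pos: [0.4908, -0.0009, 0.2152]
tcp_rot: [3.142, -0.002, -2.971]
ft_force: [-0.4, -0.2, -3.6]
gripper_width: 0.0142
```

Run:
```python
from h import *
s=bot.state();print(s['tool_pos'],s['tcp_rot'],s['ft_force'],s['gripper_width'],go(.5023,.2543,.216,.17+np.pi))
```

```text
[ 0.4908489  -0.00092987  0.2152294 ] [ 3.14151966e+00 -1.59477876e-03 -2.97082124e+00] [-0.35256539 -0.17823247 -3.62562936] 0.014180080369160623 ([-0.1822, 0.8319, -0.0028], [0.0001, -0.0015, 0.0007])
```

Call:
{"fn": "drive_tool", "kwargs": {
  "series": [-0.02,0.08,0,0,0,0,1,-0.05,0.22,0,0,0,0,1,-0.08,0.37,0,0,0,0,1,-0.11,0.52,0,0,0,0,1,-0.14,0.67,0,0,0,0,1,-0.17,0.78,0,0,0,0,1,-0.182,0.832,0,0,0,0,1,-0.182,0.832,0,0,0,0,1,-0.182,0.832,0,0,0,0,1,-0.182,0.832,0.1,0,0,0,1,-0.182,0.832,0.2,0,0,0,1,-0.182,0.832,0.28,0,0,0,1,-0.182,0.832,0.3,0,0,0,1,-0.182,0.832,0.3,0,0,0,1,-0.182,0.832,0.3,0,0,0,1]
}}

```text
time: 21.3
tool_pos: [0.504, 0.2543, 0.1278]
tcp_rot: [3.141, 0.003, -2.972]
ft_force: [-0.7, -0.7, -3.1]
gripper_width: 0.0136
```

Run:
```python
from h import *
s=bot.state();print(s['tool_pos'],s['tcp_rot'],s['ft_force'],s['gripper_width'],go(.5023,.2543,.1,.17+np.pi))
S=bot.snapshot('side');T=bot.snapshot('top')
cv2.imwrite('pics/z9.png',np.hstack([cv2.resize(S[120:195,280:355],(440,440),interpolation=2),cv2.resize(T[165:240,220:280],(352,440),interpolation=2)]))
z=s['tool_pos'][2]-.0064
for n in('side','top'):
  for d in bot.pinpoint('cover_hole_a',n): print(n,round(d['p'],2),d['position'],ray(n,d['position'],z))
u=.068*np.array([np.cos(.17),np.sin(.17)]);c=np.array([.5023,.2543])
for p in(c+u,c-u): print('pred hole',p,proj('side',[*p,z]),proj('top',[*p,z]))
```

```text
[0.50398507 0.25429587 0.12778099] [ 3.14135072e+00  2.87583155e-03 -2.97238364e+00] [-0.70339498 -0.72873256 -3.12315745] 0.013634119929518459 ([0.0058, 0.0009, 0.0926], [0.0002, 0.0027, -0.0008])
side 0.93 [152.7, 294.0] [0.42996816 0.25211769 0.12138099]
side 0.88 [149.8, 330.0] [0.57422383 0.25270795 0.12138099]
side 0.61 [309.4, 421.8] [ 0.68904712 -0.50630943  0.12138099]
top 0.91 [168.5, 416.2] [ 0.60926322 -0.30412625  0.12138099]
top 0.87 [182.5, 237.7] [0.56505249 0.26896706 0.12138099]
top 0.74 [141.1, 444.0] [ 0.69946432 -0.39698825  0.12138099]
pred hole [0.56931976 0.2658044 ] [148.06096948 328.25089785] [181.1903999  238.71861009]
pred hole [0.43528024 0.2427956 ] [153.94163042 295.58720693] [222.86218905 244.75350747]
```

View pics/z9.png

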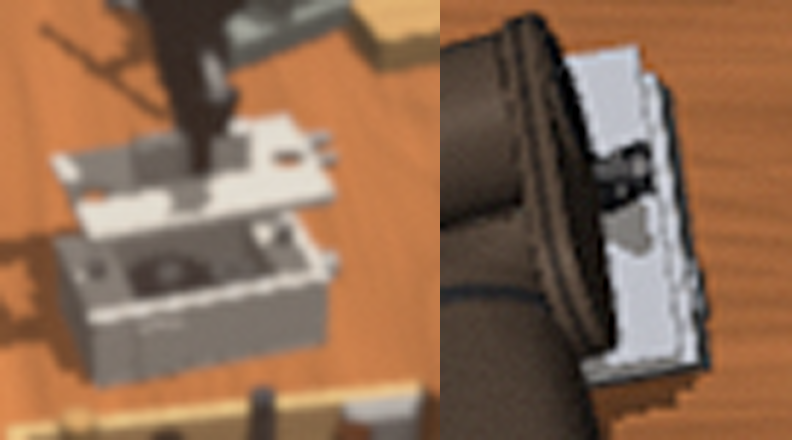

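Run:
```python
from h import *
from scipy.optimize import least_squares as L
q=np.array([(285,115),(335,190),(95,238),(50,157)])/5.867+[280,120]
M=np.array([(.085,.05),(.085,-.05),(-.085,-.05),(-.085,.05)])
def W(p):
  C,S=np.cos(p[2]),np.sin(p[2]);return M@np.array([[C,S],[-S,C]])+p[:2]
def f(p,z): return np.concatenate([proj('side',[*w,z])[::-1]-a+.5 for w,a in zip(W(p),q)])
for z in(.119,.129,.139):
  r=L(f,(.504,.254,.17),args=(z,));print(z,r.x,np.round(r.fun,1),r.cost)
r=L(lambda p:f(p[:3],p[3]),(.504,.2543,.17,.129));print(r.x)
s=bot.state();print(s['tool_pos'],s['tcp_rot'],go(.5023,.2543,.089,.17+np.pi))
```

```text
0.119 [0.50528688 0.27044559 0.19012579] [-0.2 -0.1 -0.   0.1 -0.1  0.   0.4  0. ] 0.12028016632292722
0.129 [0.50342423 0.25601385 0.19227788] [-0.1 -0.3  0.3  0.1 -0.3  0.1  0.1  0. ] 0.13107188338611123
0.139 [0.50156269 0.2415857  0.1945026 ] [ 0.  -0.4  0.6  0.1 -0.4  0.3 -0.2 -0. ] 0.38719619425583085
[0.50443514 0.26384693 0.19110094 0.12357202]
[0.50338419 0.25447136 0.12711771] [ 3.14144676e+00  1.66880022e-03 -2.97187131e+00] ([0.0039, 0.0, 0.1271], [0.0001, 0.0016, -0.0003])
```

Call:
{"fn": "drive_tool", "kwargs": {
  "series": [0.004,0,0.02,0,0,0,1,0.004,0,0.045,0,0,0,1,0.004,0,0.07,0,0,0,1,0.004,0,0.095,0,0,0,1,0.004,0,0.115,0,0,0,1,0.004,0,0.125,0,0,0,1,0.004,0,0.125,0,0,0,1,0.004,0,0.125,0,0,0,1,0.004,0,0.125,0,0,0,1,0.004,0,0.125,0,0,0,1]
}}

```text
time: 22.75
tool_pos: [0.5018, 0.2541, 0.0889]
tcp_rot: [3.142, 0.0, -2.972]
ft_force: [-1.3, -0.0, -4.2]
gripper_width: 0.0142
```

Run:
```python
from h import *
s=bot.state();print(s['tool_pos'],s['tcp_rot'],s['ft_force'],s['gripper_width'],go(.5023,.2543,.089,.17+np.pi))
S=bot.snapshot('side');T=bot.snapshot('top');cv2.imwrite('pics/end_side.png',S)
# independent check: white-plate mask in the side picture vs predicted plate outline
M=np.array([(.085,.05),(.085,-.05),(-.085,-.05),(-.085,.05)]);C,Sn=np.cos(.17),np.sin(.17)
W=M@np.array([[C,Sn],[-Sn,C]])+s['tool_pos'][:2];z=s['tool_pos'][2]-.0064
print('pred corners col,row',[np.round(proj('side',[*w,z+.008])[::-1],1).tolist() for w in W])
for d in bot.silhouettes('cover','side')[:3]:
  c=max(cv2.findContours(d['pixels'].astype(np.uint8),0,2)[0],key=cv2.contourArea);print(round(d['p'],2),np.round(cv2.approxPolyDP(c,2.5,True)[:,0]).tolist())
for n in('side','top'):
  for d in bot.pinpoint('cover_hole_a',n): print(n,round(d['p'],2),d['position'])
u=.068*np.array([C,Sn]);
for p in(s['tool_pos'][:2]+u,s['tool_pos'][:2]-u): print('pred hole',proj('side',[*p,z]),proj('top',[*p,z]))
```

```text
[0.50182102 0.25414125 0.08887002] [ 3.14156703e+00  4.48496478e-04 -2.97195750e+00] [-1.25040654 -0.04836312 -4.15583749] 0.014169119240824354 ([-0.0017, 0.0003, -0.0004], [0.0, 0.0004, -0.0003])
pred corners col,row [[327.9, 147.1], [336.1, 160.6], [295.0, 168.4], [288.4, 154.2]]
0.7 [[336, 160], [327, 148], [318, 149], [313, 159], [309, 157], [309, 151], [288, 155], [295, 170], [333, 164]]
0.64 [[381, 279], [377, 287], [383, 291], [374, 291], [370, 300], [420, 324], [430, 301], [403, 286]]
side 0.94 [155.1, 327.4]
side 0.89 [308.5, 419.8]
side 0.71 [290.5, 379.2]
top 0.89 [225.4, 249.4]
top 0.87 [167.9, 420.2]
top 0.72 [183.6, 240.0]
top 0.67 [141.1, 448.3]
pred hole [156.05755432 327.95010098] [183.43607982 241.32471579]
pred hole [162.02008257 295.81289305] [223.84072407 247.21086955]
```

The silhouette corners match the prediction within about 1 px, the force equals the cover's weight, and the arm is settled. Handing in.

Run:
```python
from h import *
s=bot.state();print(s['time'],s['tool_pos'],s['ft_force'],s['gripper_width'],abs(s['dq']).max())
print(bot.close_job())
```

```text
23.0 [0.50169316 0.254074   0.0886519 ] [ 0.07305892  0.41692355 -4.62572243] 0.01362212678610641 0.0012977358775280222
the job is handed in; nothing more can be done
None
```

I pressed both pins home, carried the cover over the tote, and left it held over the gearbox at 23 s. I couldn't look straight at the hole-to-pin alignment at the end, so that part is inferred.

- **Pins:** Each resisted with about 7 N and then stopped hard at the same height (TCP z 0.065, pushed to about 29 N and 38 N). I take that as fully home.
- **Carry:** The underside was about 0.21 m above the bench over the tote, well clear of the 145 mm handles. The forces read afterwards showed no sign of a hit.
- **Final hold:**
  - The underside is at about 82 mm, roughly 10 mm above the pins.
  - The tool is level to within 0.001 rad.
  - The grip is 14 mm wide on the rib, and the vertical force (4.2–4.6 N) is about the cover's weight.
  - The arm was practically still, with joint speeds of 0.0013 rad/s or less.
- **Alignment:** The commanded centre matches my fit of the gearbox to about 1 mm. The cover's outline in the side camera matches the predicted corners within about 1–2 px.

**Checks that disagreed:**
- The shut fingertips sit about 7 mm above the reported TCP, not 17 mm ahead of it. I used the measured value for the grasp.
- The detected hole positions were 1–3 px off the prediction, and at the end the side camera found only one of the two.
- Gearbox yaw estimates ranged from 0.16 to 0.18 rad, and I used 0.17. A fit of the held cover's corners gave 0.19, which would be about 1.4 mm at the holes, inside the 6 mm tolerance.

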